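# Find the rattling case and hold it out

### The arm

A 7-joint arm with a two-finger parallel gripper is mounted at the origin on the work surface. World frame = base frame: x ahead of the robot, y to its left, z up, the work surface at z = 0. Lengths are in m, angles in rad, forces in N, time in s.
With the tool pointing down it reaches from about 0.35 to 0.9 m from the base axis. Payload 8.1 kg.
Tool frame: the origin (TCP) lies between the finger pads; the fingertips stand 8 mm ahead of it and the grasp point (between the pads) lies 11 mm behind it; z points along the fingers, y is the line along which they close (so a half turn about z gives the same grasp; the last joint's range is limited). The gripper opens to 92 mm and grips with 3 to 60 N. Pads are 19 mm wide; open, the fingers measure 130 mm over their backs; the gripper's body (75 mm by 190 mm) begins 47 mm behind the grasp point.
Start: joints at [1.058, 0.434, 0.025, 1.573, -0.012, 1.134, -0.075], TCP at [0.249, -0.573, 0.235] pointing down, gripper open.
Joint ranges: [-2.62, 2.62], [-0.44, 2.09], [-1.27, 1.32], [0.08, 2.57], [-1.32, 4.46], [0.12, 2], [-2.74, 2.74]. Speed limits (rad/s): [2.22, 2.22, 3.01, 3.01, 3.14, 3.14, 3.14].

### API

Orientations are given as a unit quaternion [x, y, z, w].
In Python, from cell import readout, cams, r gives the robot as it stands.
- The arm moves only by the tool carry_out, never from a script. Its argument "steps" is a list of rows, each an object of numbers: "tx", "ty", "tz": the shift along the tool's x, y, z in m; "roll": the turn about the tool's z in rad; "gripper": the closure, from -1 (fully open) to 1 (shut). A call has exactly 8 rows; each row shifts and turns the commanded pose from where the row before left it, along the tool's axes as they then stand; what a row does not reach is not made up. A row lasts 1/10 s, in which the tool goes at most 50 mm and 8.59 degrees, less where a joint would pass 70% of its speed; a pose out of reach is approached as far as the arm can. A call with a gripper value outside its range is refused whole. The fingers move at their own pace and stop on an object; the grip force is fixed at half the most. Time passes only in rows, so rows that do not move let the fingers close, or fill a call up. It gives the time, the measured TCP pose, the force, the opening and the grip force at its end, in the units of the state.
- readout.observe(): the state, without advancing time (a new reading comes with each control period).
- cams.snapshot(name): name is "scene" or "top" or "wrist"; returns the picture (480x640x3 uint8, blue, green, red); there is no depth.
- cams.get_calibration(name): a dict with "vertical_fov" (degrees; the focal length in pixels is half the picture's height over the tangent of half this angle, whatever the lens; pixels are square), "cx", "cy" (the principal point, pixels), "world_from_camera" (4x4, takes a point from camera to world coordinates); the wrist camera has in their place "hand_eye" (4x4, takes a point from camera to tool coordinates, whose origin is the TCP and whose axes are the flange's). Camera axes: x right, y down, z forward; pixel columns grow to the right and rows downward; lengths in m; the calibration is good to about 2 mm. A picture is of the moment at which its call begins: read the wrist's pose just before it. get_calibration takes no time and is no camera call.
- r.hand_in(): hands the job in; it is judged then, once.
The state is a dict: "time": time; "qpos": joint angles; "joint_velocities": joint speeds; "tau": joint torques, N m; "eef_pos": TCP position; "tool_rot": TCP orientation; "force": force on the tool from outside, world axes, zero at the start; "wrist_torque": the same for the moment, N m; "finger_gap": finger opening in m; "grip_force": force on a finger pad.
Only numpy, scipy, OpenCV 4.12 (cv2) and the standard library are available. Lean on these libraries where they do the work, as an engineer would, in place of code of your own. Each camera call takes 0.05 s, during which the arm holds its last target. There are 200 camera calls.

### The job

One of the three sealed black cases on the bench has a loose steel bearing ball in it, which you can feel rattle when you shake the case; the other two are silent. Find the rattling one and finish holding it in the gripper, still and level, about a hand's breadth (10 cm) above the middle of the red hand-over tray, ready for a colleague to take: do not put it down or let go. Silent cases end up standing flat on the bench where they stood, and the other things on the bench stay as they are.

Things in the scene. Friction and masses are not known exactly. Their poses are not given: they have to be found in the camera images.
- case_1: sealed hard case: black box with bare aluminium edges, steel latches, grey lid inlay, 120 (own x) x 56 (own y) x 54 (z) mm. Origin at the centre of its underside, x along its length. Stands flat, yaw within 0.5 rad. Rigid, 0.2 to 0.75 kg; the shells differ in weight at random, so the heaviest need not hold the ball. Any one of the three, drawn anew each time, holds the ball
- case_2: same as case_1 to look at, same size and origin. The loose ball (in one case of the three): steel, 36 mm, 0.2 kg; when the case is tipped a few degrees it runs to the low end; it rolls freely about 75 mm along the case's length and 12 mm across, knocks on the end walls, and rolls on a moment after a stop. The other two are empty, one solid each
- case_3: same as case_1 to look at, same size and origin; like the others it may be the one with the ball. The three stand in a loose row across the bench, 0.16 m or more apart, lengths roughly away from the robot
- tray_in (a point): centre of the inner floor of the red hand-over tray, 5 mm above the bench. The tray is a fixed open plastic square 140 x 140 mm, rim 16 mm above the bench, black rubber lining, on the far side of the cases
- glue: Bystander, to be left where it is. Yellow glue bottle with orange cap standing upright, 60 mm in diameter, 150 mm tall; origin at the centre of its underside
- driver: Bystander, to be left where it is. Screwdriver with a blue handle, 190 mm long, lying on the bench to the left of the cases, pointing away from the robot; origin at mid-length on its underside, own x from handle to tip
- sander: Bystander, to be left where it is. Cork sanding block with a red face on top, 100 x 60 x 32 mm; origin at the centre of its underside

How it is judged:
By the outcome, as a careful person would: the job done as asked, in the order asked, and still so for the second after the job is handed in, while the arm keeps its last pose, push and grip.
It also fails if it takes over 72 s, if anything falls off the work surface, if the arm or the gripper's body presses on something with over 40 N, if the wrist force passes 120 N, or if a joint passes its speed limit or range.

## Working session

There is one attempt and no reset: what is moved stays moved. The work goes in short steps, Python scripts to look and compute and a tool call to move; the robot and the scene stay as the last step left them, time stands still between calls to the robot, and variables do not carry over. Pictures are saved under pics/ and viewed, at most 10 in all, crops included, and the job is handed in when it is done.

Besides the shell and the picture viewer there is one more tool, called after "Call:" as name([rows], argument=value, ...), one row to a line, values as JSON. carry_out: Moves the arm, as the interface text tells. Its arguments: {"type":"object","properties":{"steps":{"type":"array","items":{"type":"object","properties":{"tx":{"type":"number"},"ty":{"type":"number"},"tz":{"type":"number"},"roll":{"type":"number"},"gripper":{"type":"number"}}}}},"required":["steps"]}

```bash
ls; mkdir -p pics; python3 - <<'E'
from cell import readout,cams,r
import cv2,numpy as np
s=readout.observe()
for k,v in s.items(): print(k,np.round(v,3))
for n in ["scene","top"]:
    im=cams.snapshot(n); cv2.imwrite(f"pics/{n}0.png",im)
    c=cams.get_calibration(n); print(n,c)
print(cams.get_calibration("wrist"))
E
```

```text
pics
time 0.0
qpos [ 1.058  0.435  0.025  1.574 -0.012  1.134 -0.075]
joint_velocities [-0.    -0.     0.002 -0.    -0.001  0.001 -0.001]
tau [-0.0000e+00 -6.6784e+01  9.8500e-01 -3.1446e+01 -6.0000e-02  4.3000e-02
  0.0000e+00]
eef_pos [ 0.249 -0.573  0.234]
tool_rot [ 0.979  0.203 -0.    -0.001]
force [0.628 0.721 0.357]
wrist_torque [ 0.054  0.015 -0.059]
grip_force 0.0
finger_gap 0.092
scene {'vertical_fov': 51.14834169875823, 'cx': 330.9819853662065, 'cy': 232.58308851481112, 'world_from_camera': array([[-0.42230158,  0.77182026, -0.47534709,  1.08661113],
       [ 0.90639284,  0.3657128 , -0.21143831,  0.26120676],
       [ 0.01064815, -0.52014193, -0.85401346,  0.96648444],
       [ 0.        ,  0.        ,  0.        ,  1.        ]])}
top {'vertical_fov': 55.895904459921724, 'cx': 318.4897803660142, 'cy': 241.06994177796673, 'world_from_camera': array([[-0.01400222, -0.99136546,  0.13037813,  0.43877467],
       [-0.99989482,  0.01338983, -0.00557246,  0.06265991],
       [ 0.00377861, -0.13044244, -0.99144868,  1.07933002],
       [ 0.        ,  0.        ,  0.        ,  1.        ]])}
{'vertical_fov': 70.40871193306668, 'cx': 318.02181944868636, 'cy': 242.49316214544623, 'hand_eye': array([[-3.72510011e-05, -9.52156954e-01, -3.05609446e-01,
         8.25100740e-02],
       [ 9.99999814e-01,  1.50765902e-04, -5.91617172e-04,
        -6.89273401e-04],
       [ 6.09387888e-04, -3.05609411e-01,  9.52156771e-01,
        -1.49633530e-01],
       [ 0.00000000e+00,  0.00000000e+00,  0.00000000e+00,
         1.00000000e+00]])}
```

View pics/top0.png

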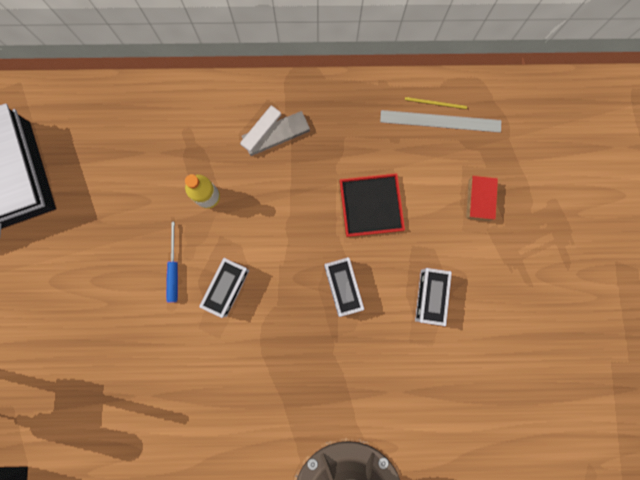

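View pics/scene0.png

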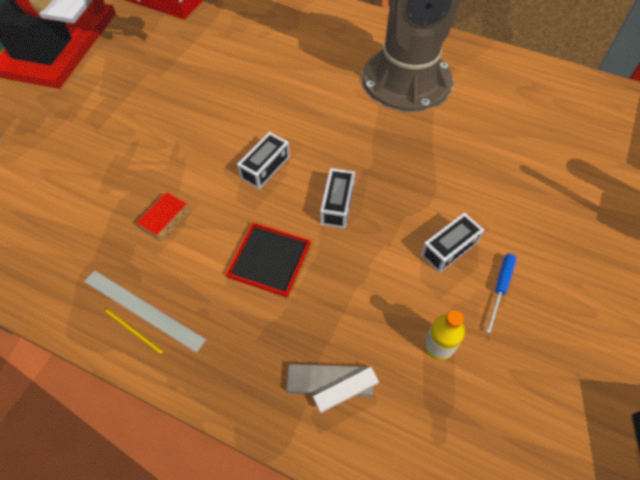

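The top view shows the cases at about (223,288), (344,287) and (435,297), the tray at (372,205), the glue at (200,190), the driver at (172,265) and the sander at (484,198). The scene view shows the same cases at (452,242), (338,198) and (264,160), with the tray at (270,260).

```bash
cat > h.py <<'E'
import cv2,numpy as np
from cell import readout,cams,r
def ray(cal,uv,T=None,shape=(480,640)):
    f=shape[0]/2/np.tan(np.radians(cal["vertical_fov"]/2))
    T=cal["world_from_camera"] if T is None else T
    d=np.array([(uv[0]-cal["cx"])/f,(uv[1]-cal["cy"])/f,1.])
    d=T[:3,:3]@d
    return T[:3,3],d/np.linalg.norm(d)
def plane(cal,uv,z,T=None):
    o,d=ray(cal,uv,T); return o+d*(z-o[2])/d[2]
def tri(r1,r2):
    (a,d),(b,e)=r1,r2
    t=np.linalg.lstsq(np.c_[d,-e],b-a,rcond=None)[0]
    p,q=a+t[0]*d,b+t[1]*e
    return (p+q)/2,np.linalg.norm(p-q)
E
python3 - <<'E'
from h import *
def holes(im,mask):
    cs,h=cv2.findContours(mask,cv2.RETR_CCOMP,cv2.CHAIN_APPROX_NONE)
    return [c for c,k in zip(cs,h[0]) if k[3]>=0 and cv2.contourArea(c)>200]
C={n:cams.get_calibration(n) for n in("top","scene")}
R={}
for n in C:
    im=cv2.imread(f"pics/{n}0.png"); hsv=cv2.cvtColor(im,cv2.COLOR_BGR2HSV)
    m=((hsv[...,1]<70)&(hsv[...,2]>150)).astype(np.uint8)*255
    red=(((hsv[...,0]<5)|(hsv[...,0]>174))&(hsv[...,1]>170)&(hsv[...,2]>90)).astype(np.uint8)*255
    for nm,mm in(("case",m),("tray",red)):
        for c in holes(im,mm):
            b=cv2.minAreaRect(c); print(n,nm,np.round(b[0],1),np.round(b[1],1),round(b[2],1),cv2.contourArea(c))
            R.setdefault((n,nm),[]).append((b[0],cv2.boxPoints(b)))
for nm in("case","tray"):
    for c,bp in R.get(("top",nm),[]):
        for c2,bp2 in R.get(("scene",nm),[]):
            p,e=tri(ray(C["top"],c),ray(C["scene"],c2))
            if e<.01 and abs(p[2])<.09:
                q=np.array([plane(C["top"],u,p[2])[:2] for u in bp]);a,b=q[1]-q[0],q[2]-q[1]
                l=a if np.linalg.norm(a)>np.linalg.norm(b) else b
                l=l*np.sign(l[0])
                print(nm,np.round(p,4),"gap",round(e,4),"sides",np.round([np.linalg.norm(a),np.linalg.norm(b)],3),"yaw",round(np.arctan2(l[1],l[0]),3))
E
```

```text
top case [435.4 296.4] [22.7 51. ] 6.5 1069.5
top case [222.4 287.2] [21.5 51. ] 26.6 1049.5
top case [343.7 286.5] [50.8 22.3] 74.1 1060.0
top tray [371.5 204.7] [54.2 55.5] 83.8 2856.0
scene case [454.1 236. ] [23.  49.4] 51.8 1010.0
scene case [337.7 191.1] [22.9 42.8] 11.3 889.0
scene case [262.8 153.2] [18.4 46. ] 45.0 744.0
scene tray [268.4 257.9] [63.9 54.7] 18.4 3044.0
case [ 0.4443 -0.2062  0.0468] gap 0.0007 sides [0.115 0.052] yaw -0.159
case [0.4718 0.2758 0.0503] gap 0.0001 sides [0.114 0.049] yaw -0.454
case [0.4696 0.0011 0.048 ] gap 0.0001 sides [0.051 0.115] yaw 0.256
tray [ 0.6675 -0.0733  0.0032] gap 0.0 sides [0.136 0.134] yaw -1.473
```

Measured case tops are at about 0.048 (the text gives 0.054) with sides 115 x 51 mm, which fits the inner edge of the frame. The tray is at (0.668, -0.073). I'll start with the right case.

Call:
carry_out([
  {"tx": 0.037, "ty": -0.03},
  {"tx": 0.037, "ty": -0.03},
  {"tx": 0.037, "ty": -0.03},
  {"tx": 0.037, "ty": -0.03},
  {"tx": 0.037, "ty": -0.03},
  {"tx": 0.037, "ty": -0.03},
  {"tx": 0.037, "ty": -0.03},
  {"tx": 0.037, "ty": -0.03},
])

```text
invalid input
```

Call:
carry_out([
  {"tx": 0.029, "ty": -0.02},
  {"roll": 0.142},
  {"roll": 0.142},
  {"roll": 0.142},
  {"roll": 0.142},
  {},
  {},
  {},
])

```text
invalid input
```

Call:
carry_out([
  {"tx": 0.037, "ty": -0.03, "tz": 0, "roll": 0, "gripper": -1},
  {"tx": 0.037, "ty": -0.03, "tz": 0, "roll": 0, "gripper": -1},
  {"tx": 0.037, "ty": -0.03, "tz": 0, "roll": 0, "gripper": -1},
  {"tx": 0.037, "ty": -0.03, "tz": 0, "roll": 0, "gripper": -1},
  {"tx": 0.037, "ty": -0.03, "tz": 0, "roll": 0, "gripper": -1},
  {"tx": 0.037, "ty": -0.03, "tz": 0, "roll": 0, "gripper": -1},
  {"tx": 0.037, "ty": -0.03, "tz": 0, "roll": 0, "gripper": -1},
  {"tx": 0.037, "ty": -0.03, "tz": 0, "roll": 0, "gripper": -1},
])

```text
time: 0.9
eef_pos: [0.4252, -0.2334, 0.2347]
tool_rot: [0.979, 0.203, -0.0, 0.0]
force: [0.7, -0.4, -0.3]
finger_gap: 0.0915
grip_force: 0.0
```

Call:
carry_out([
  {"tx": 0.029, "ty": -0.02, "tz": 0, "roll": 0, "gripper": -1},
  {"tx": 0, "ty": 0, "tz": 0, "roll": 0.142, "gripper": -1},
  {"tx": 0, "ty": 0, "tz": 0, "roll": 0.142, "gripper": -1},
  {"tx": 0, "ty": 0, "tz": 0, "roll": 0.142, "gripper": -1},
  {"tx": 0, "ty": 0, "tz": 0, "roll": 0.142, "gripper": -1},
  {"tx": 0, "ty": 0, "tz": 0, "roll": 0, "gripper": -1},
  {"tx": 0, "ty": 0, "tz": 0, "roll": 0, "gripper": -1},
  {"tx": 0, "ty": 0, "tz": 0, "roll": 0, "gripper": -1},
])

```text
time: 1.7
eef_pos: [0.4434, -0.2053, 0.2346]
tool_rot: [0.997, -0.077, -0.0, -0.0]
force: [0.1, 0.8, 0.1]
finger_gap: 0.0918
grip_force: 0.0
```

```bash
cat >> h.py <<'E'
from scipy.spatial.transform import Rotation as Rn
def wrist(name,z=0.054):
    """snapshot; frame holes of the case lids -> centre and yaw on plane z"""
    s=readout.observe(); im=cams.snapshot("wrist"); cv2.imwrite(f"pics/{name}.png",im)
    E=np.eye(4);E[:3,:3]=Rn.from_quat(s["tool_rot"]).as_matrix();E[:3,3]=s["eef_pos"]
    cal=cams.get_calibration("wrist");T=E@cal["hand_eye"]
    hsv=cv2.cvtColor(im,cv2.COLOR_BGR2HSV)
    m=((hsv[...,1]<70)&(hsv[...,2]>150)).astype(np.uint8)*255
    cs,h=cv2.findContours(m,cv2.RETR_CCOMP,cv2.CHAIN_APPROX_NONE)
    out=[]
    for c,k in zip(cs,h[0]):
        if k[3]>=0 and cv2.contourArea(c)>3000:
            b=cv2.minAreaRect(c);q=np.array([plane(cal,u,z,T)[:2] for u in cv2.boxPoints(b)])
            l=max(q[1]-q[0],q[2]-q[1],key=np.linalg.norm);l=l*np.sign(l[0])
            print(name,np.round(b[0]),"px",np.round(b[1]),"xy",np.round(q.mean(0),4),"sides",np.round([np.linalg.norm(q[1]-q[0]),np.linalg.norm(q[2]-q[1])],3),"yaw",round(np.arctan2(l[1],l[0]),3))
            out.append((b[0],cal,T))
    x=E[:3,0];print("tcp",np.round(s["eef_pos"],4),"yaw",round(np.arctan2(x[1],x[0]),4),"t",s["time"])
    return out
E
python3 -c "
from h import *
wrist('w1')"
```

```text
w1 [107. 224.] px [123.  46.] xy [0.4687 0.0041] sides [0.048 0.115] yaw 0.26
w1 [315. 216.] px [ 51. 110.] xy [ 0.4448 -0.2026] sides [0.112 0.048] yaw -0.18
tcp [ 0.4434 -0.2053  0.2346] yaw -0.155 t 1.7
```

View pics/w1.png

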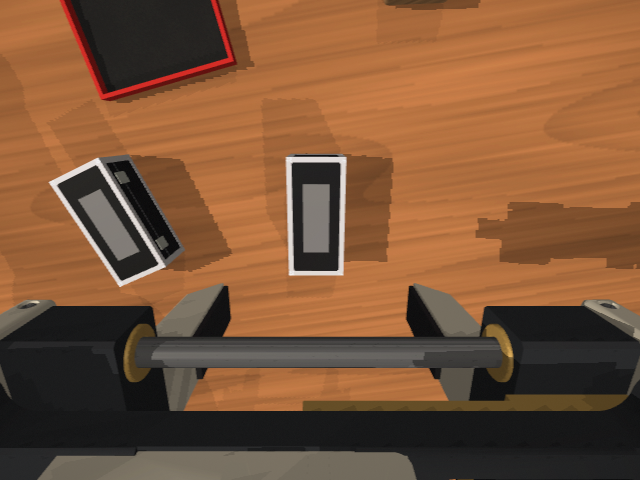

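The wrist view shows the right case at (315,216), centred between the fingers and aligned to within 2-3 mm. The tray is at the upper left and the middle case at (107,224). I'll descend and grip.

Call:
carry_out([
  {"tx": 0, "ty": -0.002, "tz": 0.034, "roll": 0.015, "gripper": -1},
  {"tx": 0, "ty": 0, "tz": 0.034, "roll": 0, "gripper": -1},
  {"tx": 0, "ty": 0, "tz": 0.034, "roll": 0, "gripper": -1},
  {"tx": 0, "ty": 0, "tz": 0.034, "roll": 0, "gripper": -1},
  {"tx": 0, "ty": 0, "tz": 0.034, "roll": 0, "gripper": -1},
  {"tx": 0, "ty": 0, "tz": 0.03, "roll": 0, "gripper": -1},
  {"tx": 0, "ty": 0, "tz": 0.015, "roll": 0, "gripper": -1},
  {"tx": 0, "ty": 0, "tz": 0, "roll": 0, "gripper": -1},
])

```text
time: 2.55
eef_pos: [0.4424, -0.2029, 0.0178]
tool_rot: [0.996, -0.086, -0.002, -0.001]
force: [0.3, 0.5, 0.9]
finger_gap: 0.0918
grip_force: 0.0
```

Call:
carry_out([
  {"tx": 0, "ty": 0, "tz": 0, "roll": 0, "gripper": 1},
  {"tx": 0, "ty": 0, "tz": 0, "roll": 0, "gripper": 1},
  {"tx": 0, "ty": 0, "tz": 0, "roll": 0, "gripper": 1},
  {"tx": 0, "ty": 0, "tz": 0, "roll": 0, "gripper": 1},
  {"tx": 0, "ty": 0, "tz": 0, "roll": 0, "gripper": 1},
  {"tx": 0, "ty": 0, "tz": 0, "roll": 0, "gripper": 1},
  {"tx": 0, "ty": 0, "tz": 0, "roll": 0, "gripper": 1},
  {"tx": 0, "ty": 0, "tz": 0, "roll": 0, "gripper": 1},
])

```text
time: 3.35
eef_pos: [0.4441, -0.2034, 0.0202]
tool_rot: [0.996, -0.086, 0.0, 0.0]
force: [-1.0, 0.6, 6.7]
finger_gap: 0.0564
grip_force: 29.9
```

Call:
carry_out([
  {"tx": 0, "ty": 0, "tz": -0.015, "roll": 0, "gripper": 1},
  {"tx": 0, "ty": 0, "tz": -0.02, "roll": 0, "gripper": 1},
  {"tx": 0, "ty": 0, "tz": -0.015, "roll": 0, "gripper": 1},
  {"tx": 0, "ty": 0, "tz": 0, "roll": 0, "gripper": 1},
  {"tx": 0, "ty": 0, "tz": 0, "roll": 0, "gripper": 1},
  {"tx": 0, "ty": 0, "tz": 0, "roll": 0, "gripper": 1},
  {"tx": 0, "ty": 0, "tz": 0, "roll": 0, "gripper": 1},
  {"tx": 0, "ty": 0, "tz": 0, "roll": 0, "gripper": 1},
])

```text
time: 4.15
eef_pos: [0.4434, -0.2032, 0.0691]
tool_rot: [0.996, -0.087, -0.001, -0.0]
force: [-0.0, 0.3, -5.6]
finger_gap: 0.0562
grip_force: 29.9
```

```bash
cat >> h.py <<'E'
def listen(n=12):
    """force and moment in tool-yaw axes over n*0.05 s"""
    A=[]
    for _ in range(n):
        s=readout.observe();Q=Rn.from_quat(s["tool_rot"])
        A.append(np.r_[s["time"],Q.inv().apply(s["force"]),Q.inv().apply(s["wrist_torque"]),s["eef_pos"][:2]]);cams.snapshot("wrist")
    A=np.array(A)
    print("t    Ftool(xyz)  Mtool(xyz)  tcp xy");print(np.array2string(A,precision=3,suppress_small=True))
    print("mean",np.round(A[:,1:7].mean(0),3),"std",np.round(A[:,1:7].std(0),3))
E
python3 -c "
from h import *
listen(6)"
```

```text
t    Ftool(xyz)  Mtool(xyz)  tcp xy
[[ 4.15  -0.087 -0.297  5.64   0.029 -0.046  0.032  0.443 -0.203]
 [ 4.2    0.096 -0.136  4.8    0.031 -0.032 -0.003  0.444 -0.203]
 [ 4.25   0.125  0.185  6.001  0.018 -0.053  0.004  0.444 -0.203]
 [ 4.3    0.096  0.369  5.39   0.033 -0.073  0.     0.444 -0.203]
 [ 4.35   0.433  0.444  5.169  0.028 -0.047 -0.059  0.444 -0.203]
 [ 4.4    0.829  0.606  6.157 -0.042 -0.016  0.022  0.444 -0.203]]
mean [ 0.249  0.195  5.526  0.016 -0.044 -0.   ] std [0.302 0.32  0.467 0.027 0.018 0.029]
```

Call:
carry_out([
  {"tx": 0.03, "ty": 0, "tz": 0, "roll": 0, "gripper": 1},
  {"tx": 0.035, "ty": 0, "tz": 0, "roll": 0, "gripper": 1},
  {"tx": 0.03, "ty": 0, "tz": 0, "roll": 0, "gripper": 1},
  {"tx": 0, "ty": 0, "tz": 0, "roll": 0, "gripper": 1},
  {"tx": 0, "ty": 0, "tz": 0, "roll": 0, "gripper": 1},
  {"tx": 0, "ty": 0, "tz": 0, "roll": 0, "gripper": 1},
  {"tx": 0, "ty": 0, "tz": 0, "roll": 0, "gripper": 1},
  {"tx": 0, "ty": 0, "tz": 0, "roll": 0, "gripper": 1},
])

```text
time: 5.25
eef_pos: [0.5367, -0.2198, 0.0698]
tool_rot: [0.996, -0.087, -0.0, 0.0]
force: [0.3, 0.8, -5.1]
finger_gap: 0.0559
grip_force: 29.9
```

```bash
python3 -c "
from h import *
listen(10)"
```

```text
t    Ftool(xyz)  Mtool(xyz)  tcp xy
[[ 5.25   0.129 -0.809  5.087  0.005 -0.12   0.025  0.537 -0.22 ]
 [ 5.3    0.238  0.626  5.19  -0.004 -0.081  0.024  0.537 -0.22 ]
 [ 5.35  -0.619  0.443  5.34   0.045 -0.058  0.014  0.537 -0.22 ]
 [ 5.4   -1.033 -0.647  5.364 -0.003 -0.06   0.025  0.537 -0.22 ]
 [ 5.45   0.044 -0.157  5.822  0.086 -0.065 -0.002  0.537 -0.22 ]
 [ 5.5   -0.227  1.396  4.486  0.068 -0.127 -0.037  0.537 -0.22 ]
 [ 5.55   0.3    0.641  6.104  0.034 -0.091  0.034  0.537 -0.22 ]
 [ 5.6   -0.163 -0.102  4.745  0.032 -0.128 -0.018  0.537 -0.22 ]
 [ 5.65   0.906 -0.012  5.015  0.029 -0.041  0.016  0.537 -0.22 ]
 [ 5.7   -0.442 -0.108  5.228  0.039 -0.091 -0.012  0.537 -0.22 ]]
mean [-0.087  0.127  5.238  0.033 -0.086  0.007] std [0.513 0.625 0.447 0.028 0.029 0.022]
```

Call:
carry_out([
  {"tx": -0.03, "ty": 0, "tz": 0, "roll": 0, "gripper": 1},
  {"tx": -0.035, "ty": 0, "tz": 0, "roll": 0, "gripper": 1},
  {"tx": -0.03, "ty": 0, "tz": 0, "roll": 0, "gripper": 1},
  {"tx": 0, "ty": 0, "tz": 0, "roll": 0, "gripper": 1},
  {"tx": 0, "ty": 0, "tz": 0, "roll": 0, "gripper": 1},
  {"tx": 0, "ty": 0, "tz": 0, "roll": 0, "gripper": 1},
  {"tx": 0, "ty": 0, "tz": 0, "roll": 0, "gripper": 1},
  {"tx": 0, "ty": 0, "tz": 0, "roll": 0, "gripper": 1},
])

```text
time: 6.55
eef_pos: [0.4446, -0.2034, 0.0697]
tool_rot: [0.996, -0.086, 0.0, 0.0]
force: [-0.2, 0.2, -5.0]
finger_gap: 0.056
grip_force: 29.9
```

```bash
python3 -c "
from h import *
listen(10)"
```

```text
t    Ftool(xyz)  Mtool(xyz)  tcp xy
[[ 6.55  -0.208 -0.171  4.962  0.081  0.01  -0.016  0.445 -0.203]
 [ 6.6    0.209  1.831  5.46   0.064 -0.022 -0.072  0.444 -0.203]
 [ 6.65  -0.949 -0.465  6.154  0.067 -0.056  0.01   0.444 -0.203]
 [ 6.7   -0.046  0.13   5.434  0.021  0.007  0.019  0.444 -0.203]
 [ 6.75  -0.219  0.15   4.469  0.002  0.008  0.015  0.444 -0.203]
 [ 6.8    0.653  0.575  4.01   0.104  0.049  0.04   0.444 -0.203]
 [ 6.85   0.221  0.33   5.739  0.052  0.032  0.04   0.444 -0.203]
 [ 6.9    0.377 -0.515  5.199  0.078  0.055  0.014  0.444 -0.203]
 [ 6.95  -0.747 -0.11   5.636  0.054  0.    -0.01   0.444 -0.203]
 [ 7.    -0.057 -0.413  4.819 -0.014  0.06  -0.027  0.444 -0.203]]
mean [-7.700e-02  1.340e-01  5.188e+00  5.100e-02  1.400e-02  1.000e-03] std [0.464 0.659 0.605 0.035 0.034 0.032]
```

The y-moment moved by 0.10 N·m between the forward and the backward stroke, in the direction a rolling ball would give. To confirm, I'll end a stroke at this same spot from the other side.

Call:
carry_out([
  {"tx": -0.008, "ty": 0, "tz": 0, "roll": 0, "gripper": 1},
  {"tx": -0.012, "ty": 0, "tz": 0, "roll": 0, "gripper": 1},
  {"tx": -0.012, "ty": 0, "tz": 0, "roll": 0, "gripper": 1},
  {"tx": -0.012, "ty": 0, "tz": 0, "roll": 0, "gripper": 1},
  {"tx": -0.012, "ty": 0, "tz": 0, "roll": 0, "gripper": 1},
  {"tx": -0.012, "ty": 0, "tz": 0, "roll": 0, "gripper": 1},
  {"tx": -0.008, "ty": 0, "tz": 0, "roll": 0, "gripper": 1},
  {"tx": -0.004, "ty": 0, "tz": 0, "roll": 0, "gripper": 1},
])

```text
time: 7.85
eef_pos: [0.364, -0.1894, 0.0698]
tool_rot: [0.996, -0.087, -0.0, 0.0]
force: [0.5, -0.1, -4.4]
finger_gap: 0.056
grip_force: 29.9
```

Call:
carry_out([
  {"tx": 0.025, "ty": 0, "tz": 0, "roll": 0, "gripper": 1},
  {"tx": 0.03, "ty": 0, "tz": 0, "roll": 0, "gripper": 1},
  {"tx": 0.025, "ty": 0, "tz": 0, "roll": 0, "gripper": 1},
  {"tx": 0, "ty": 0, "tz": 0, "roll": 0, "gripper": 1},
  {"tx": 0, "ty": 0, "tz": 0, "roll": 0, "gripper": 1},
  {"tx": 0, "ty": 0, "tz": 0, "roll": 0, "gripper": 1},
  {"tx": 0, "ty": 0, "tz": 0, "roll": 0, "gripper": 1},
  {"tx": 0, "ty": 0, "tz": 0, "roll": 0, "gripper": 1},
])

```text
time: 8.65
eef_pos: [0.4432, -0.2033, 0.0697]
tool_rot: [0.996, -0.087, -0.0, 0.0]
force: [0.1, -0.6, -4.4]
finger_gap: 0.056
grip_force: 29.9
```

```bash
python3 -c "
from h import *
listen(10)"
```

```text
t    Ftool(xyz)  Mtool(xyz)  tcp xy
[[ 8.65   0.215  0.614  4.364  0.071 -0.106 -0.006  0.443 -0.203]
 [ 8.7    0.014 -0.005  5.326  0.039 -0.039 -0.059  0.443 -0.203]
 [ 8.75  -0.089  0.935  4.675  0.055 -0.112  0.002  0.443 -0.203]
 [ 8.8    0.217 -0.663  5.236  0.009 -0.128  0.007  0.444 -0.203]
 [ 8.85   0.962  0.543  5.512  0.05  -0.098 -0.032  0.444 -0.203]
 [ 8.9    0.19   0.393  5.15   0.005 -0.085  0.018  0.444 -0.203]
 [ 8.95   0.075  0.239  5.198  0.051 -0.096 -0.068  0.444 -0.203]
 [ 9.     0.231 -0.323  4.403  0.062 -0.061  0.027  0.444 -0.203]
 [ 9.05  -0.239 -0.381  4.668  0.049 -0.066  0.046  0.444 -0.203]
 [ 9.1    0.395  0.11   5.407  0.03  -0.122  0.001  0.444 -0.203]]
mean [ 0.197  0.146  4.994  0.042 -0.091 -0.006] std [0.308 0.474 0.403 0.021 0.027 0.035]
```

The y-moment at the identical pose is -0.091 against +0.014, so mass is moving inside. I'll check that the case hasn't slipped in the grip, then carry it.

```bash
python3 - <<'E'
from h import *
for n in("scene","top"):
    cv2.imwrite(f"pics/{n}1.png",cams.snapshot(n))
im=cv2.imread("pics/scene1.png");a=cv2.imread("pics/top1.png")
cv2.imwrite("pics/pair1.png",np.hstack([cv2.resize(im[60:300,140:540],(400,240)),cv2.resize(a[200:440,240:640],(400,240))]))
s=readout.observe();p=np.array(s["eef_pos"]);x=Rn.from_quat(s["tool_rot"]).as_matrix()
d=np.array([.6675,-.0733])-p[:2];print(p,"to tray tool x,y",d@x[:2,0],d@x[:2,1])
E
```

```text
[ 0.44387936 -0.20336051  0.06973648] to tray tool x,y 0.19785063184974397 -0.1666644895786551
```

View pics/pair1.png

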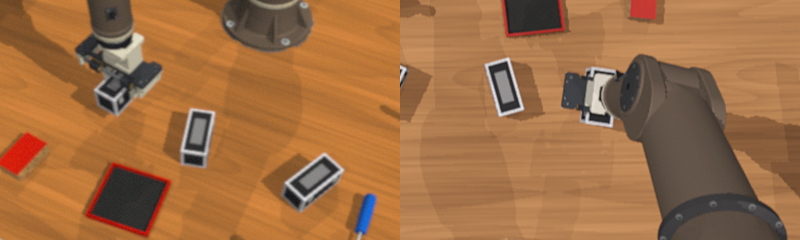

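The views show the held case sticking out about equally at both ends of the fingers and level. I'll carry it to the tray.

Call:
carry_out([
  {"tx": 0, "ty": 0, "tz": -0.015, "roll": 0, "gripper": 1},
  {"tx": 0, "ty": 0, "tz": -0.025, "roll": 0, "gripper": 1},
  {"tx": 0.006, "ty": -0.005, "tz": -0.015, "roll": 0, "gripper": 1},
  {"tx": 0.014, "ty": -0.012, "tz": 0, "roll": 0, "gripper": 1},
  {"tx": 0.02, "ty": -0.017, "tz": 0, "roll": 0, "gripper": 1},
  {"tx": 0.02, "ty": -0.017, "tz": 0, "roll": 0, "gripper": 1},
  {"tx": 0.02, "ty": -0.017, "tz": 0, "roll": 0, "gripper": 1},
  {"tx": 0.02, "ty": -0.017, "tz": 0, "roll": 0, "gripper": 1},
])

```text
time: 10.05
eef_pos: [0.5583, -0.1351, 0.1234]
tool_rot: [0.996, -0.086, -0.001, -0.0]
force: [0.9, 0.2, -5.5]
finger_gap: 0.0557
grip_force: 29.9
```

Call:
carry_out([
  {"tx": 0.02, "ty": -0.017, "tz": 0, "roll": 0, "gripper": 1},
  {"tx": 0.02, "ty": -0.017, "tz": 0, "roll": 0, "gripper": 1},
  {"tx": 0.02, "ty": -0.017, "tz": 0, "roll": 0, "gripper": 1},
  {"tx": 0.016, "ty": -0.013, "tz": 0, "roll": 0, "gripper": 1},
  {"tx": 0.012, "ty": -0.01, "tz": 0, "roll": 0, "gripper": 1},
  {"tx": 0.007, "ty": -0.006, "tz": 0, "roll": 0, "gripper": 1},
  {"tx": 0.003, "ty": -0.002, "tz": 0, "roll": 0, "gripper": 1},
  {"tx": 0, "ty": 0, "tz": 0, "roll": 0, "gripper": 1},
])

```text
time: 10.85
eef_pos: [0.6676, -0.0727, 0.1239]
tool_rot: [0.996, -0.086, -0.0, 0.0]
force: [-0.5, -0.9, -3.8]
finger_gap: 0.0558
grip_force: 29.9
```

Call:
carry_out([
  {"tx": 0, "ty": 0, "tz": 0, "roll": 0, "gripper": 1},
  {"tx": 0, "ty": 0, "tz": 0, "roll": 0, "gripper": 1},
  {"tx": 0, "ty": 0, "tz": 0, "roll": 0, "gripper": 1},
  {"tx": 0, "ty": 0, "tz": 0, "roll": 0, "gripper": 1},
  {"tx": 0, "ty": 0, "tz": 0, "roll": 0, "gripper": 1},
  {"tx": 0, "ty": 0, "tz": 0, "roll": 0, "gripper": 1},
  {"tx": 0, "ty": 0, "tz": 0, "roll": 0, "gripper": 1},
  {"tx": 0, "ty": 0, "tz": 0, "roll": 0, "gripper": 1},
])

```text
time: 11.65
eef_pos: [0.6677, -0.073, 0.1247]
tool_rot: [0.996, -0.087, -0.0, 0.0]
force: [0.7, 0.8, -5.1]
finger_gap: 0.0555
grip_force: 29.9
```

```bash
python3 - <<'E'
from h import *
listen(8)
for n in("scene","top"):
    cv2.imwrite(f"pics/{n}2.png",cams.snapshot(n))
im=cv2.imread("pics/scene2.png");a=cv2.imread("pics/top2.png")
cv2.imwrite("pics/pair2.png",np.hstack([cv2.resize(im[100:340,150:550],(400,240)),cv2.resize(a[120:360,200:600],(400,240))]))
s=readout.observe();print(s["eef_pos"],s["tool_rot"],s["finger_gap"],s["time"],np.abs(s["joint_velocities"]).max())
E
```

```text
t    Ftool(xyz)  Mtool(xyz)  tcp xy
[[11.65   0.527 -0.95   5.144  0.043 -0.046 -0.001  0.668 -0.073]
 [11.7    0.443 -0.004  5.025  0.027 -0.068  0.042  0.668 -0.073]
 [11.75   0.239  0.186  5.504  0.045 -0.091 -0.025  0.668 -0.073]
 [11.8   -0.062  0.443  4.584  0.012 -0.09   0.007  0.668 -0.073]
 [11.85  -0.822 -0.008  4.782  0.022 -0.131  0.026  0.668 -0.073]
 [11.9   -0.074  0.126  5.343  0.034 -0.121 -0.045  0.668 -0.073]
 [11.95  -0.108 -0.247  5.318 -0.009 -0.055 -0.031  0.668 -0.073]
 [12.    -0.699  0.13   6.352  0.041 -0.073 -0.026  0.668 -0.073]]
mean [-0.07  -0.04   5.257  0.027 -0.084 -0.007] std [0.458 0.39  0.502 0.017 0.028 0.028]
[ 0.6676906  -0.07299442  0.12474822] [ 9.96249181e-01 -8.65307308e-02  3.31993669e-05  1.55744487e-05] 0.056169376636307375 12.15 0.0013029875253740962
```

View pics/pair2.png

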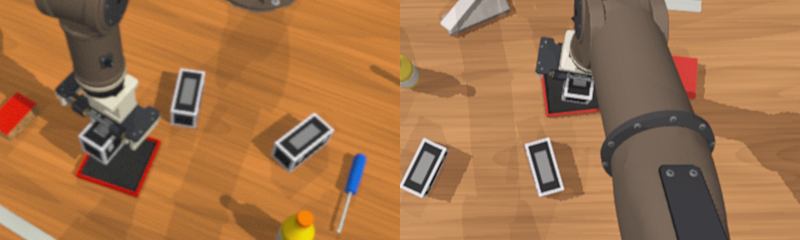

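The case is held level and still over the middle of the tray, with its underside at about 0.105 m, and nothing else has moved. Handing in.

```bash
python3 -c "
from cell import r
print(r.hand_in())"
```

```text
the job is handed in; nothing more can be done
None
```

I found the rattling case (the right-hand one as seen from the robot) and handed in with it held level and still, underside about 10 cm above the middle of the red tray; the other two cases were never touched or shaken.

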